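Stop the jig plate rocking

ROBOT

A 6-joint arm with a two-finger parallel gripper is mounted at the origin on the work surface; the furniture and walls round the work are solid. World frame = base frame: x ahead of the robot, y to its left, z up, the work surface at z = 0. Lengths are in m, angles in degrees, forces in N, time in s.
With the tool pointing down it reaches from about 0.4 to 0.825 m from the base axis. Payload 7 kg.
Tool frame: the origin (TCP) lies at the very end of the fingers, on their centre line; the grasp point (between the pads) lies 19 mm behind it (ctrl.tcp_to_grasp is the distance from the TCP to the grasp point, in m); z points along the fingers, x is the direction in which the jaws open and shut, and the axes are right-handed (so a half turn about z gives the same grasp; the last joint's range is limited). The gripper opens to 88 mm and grips with 3 to 60 N. Pads are 19 mm wide; open, the fingers measure 130 mm over their backs; the gripper's body (78 mm by 193 mm) begins 47 mm behind the grasp point.
Start: joints at [-54.769, 20.546, 0.682, 0, -70.136, -16.507], TCP at [0.217, -0.639, 0.227] pointing down, gripper open.
Joint ranges: [-176.03, 176.03], [-82.01, 121.73], [-58.28, 71.71], [-173.87, 95.51], [-174.79, -0.11], [-173.66, 173.66]. Speed limits (degrees/s): [136.94, 136.94, 172.46, 180, 180, 180].

INTERFACE

Orientations are given as [roll, pitch, yaw] about the fixed x, y, z axes, in that order (R = Rz(yaw) Ry(pitch) Rx(roll)).
In Python, from plant import sensors, vision, ticket, ctrl gives the robot as it stands. The module is installed in compiled form; this text tells all that it offers.
- The arm moves only by the tool drive_tool, never from a script. Its argument "moves" is a list of rows, each a list of 6 numbers: the shift along the tool's x, y, z in units of 0.15 m (1.0 is 0.15 m), then the turn, a rotation vector about the tool's x, y, z in units of 60 degrees (1.0 is 60 degrees). In form: [[dx, dy, dz, rx, ry, rz], ...]. A call has 1 to 8 rows; each row is the pose to reach, as a shift and turn from the pose measured when the call began, along the tool's axes at that moment; what a row does not reach only later rows make up. A row lasts 1/10 s, in which the tool goes at most 50 mm and 8.59 degrees, less where a joint would pass 70% of its speed; a pose out of reach is approached as far as the arm can. A call with a number of a shift or a turn outside -1 to 1 is refused whole. A call with a gripper value outside its range is refused whole. "fingers" is the opening, from -1 (shut) to 1 (fully open), set as the call begins (left out, the last holds). The fingers move at their own pace and stop on an object; the grip force is fixed at half the most. Time passes only in rows, so rows that repeat a pose let the fingers close. It gives the time, the measured TCP pose, the force and the opening at its end, in the units of the state.
- sensors.get_obs(): the state, without advancing time (a new reading comes with each control period).
- vision.snapshot(name): name is "scene" or "side" or "wrist"; returns a dict with "pixels" (400x640x3 uint8, red, green, blue), "fx", "fy", "cx", "cy" (pixels), "k1" (the pictures are not rectified: a ray, as slopes to the right and down, at radius r is drawn at 1 + k1 r^2 times it, then the intrinsics apply), "R" (3x3) and "t" (3): a world point X has camera coordinates R X + t. Camera axes: x right, y down, z forward; pixel columns grow to the right and rows downward; lengths in m; the calibration is good to about 2 mm. A picture is of the moment at which its call begins. There is no depth.
- ticket.close_job(): hands the job in, once; it reports no verdict.
The state is a dict: "clock": time; "joint_pos": joint angles; "qvel": joint speeds; "tau": joint torques, N m; "tool_pos": TCP position; "orientation": TCP orientation; "force": force on the tool from outside, world axes, zero at the start; "moment": the same for the moment, N m; "opening": finger opening in m.
Only numpy, scipy, OpenCV 4.12 (cv2) and the standard library are available. Lean on these libraries where they do the work, as an engineer would, in place of code of your own. Each camera call takes 0.05 s, during which the arm holds its last target.

TASK

The square metal jig plate rocks on its stand: press down on its corners (the blue dots) one after another with closed fingertips until you find the one that sinks, then press the orange shim beside that corner all the way down flat. Leave the other three shims up and do not grip, lift or shift the plate or anything standing about; finish clear of everything.

Things in the scene. Friction and masses are not known exactly. Their poses are not given: they have to be found in the camera images.
- stand: grey painted stand screwed to the bench, 132 (its x) by 216 (its y) by 10 mm thick; origin at the centre of its underside, on the bench; x points to the back (away from the robot), y to the left, z up. Fixed: four feet (at +-40, +-40 mm), a centre post through the loose plate, and four hinged shims on the left and right sides, one beside each plate corner.
- plate_centre (a point): centre of the square aluminium jig plate, 116 x 116 x 12 mm, 0.5 kg, lying loose on the four feet; underside 26 mm and top 38 mm above the bench when level. A 16 mm steel post stands in its 22 mm centre bore and ends 4 mm below its top.
- corner_front_left (a point): blue dot of 14 mm on top of the plate at its front left corner, straight over that foot, 38 mm above the bench when level: the place to press
- corner_front_right (a point): blue dot of 14 mm on top of the plate at its front right corner, straight over that foot, 38 mm above the bench when level: the place to press
- corner_back_left (a point): blue dot of 14 mm on top of the plate at its back left corner, straight over that foot, 38 mm above the bench when level: the place to press
- corner_back_right (a point): blue dot of 14 mm on top of the plate at its back right corner, straight over that foot, 38 mm above the bench when level: the place to press
- pad_front_left (a point): middle of the top of the orange finger pad (30 mm along the stand's x, 24 mm along its y) of the front left shim, 55 mm farther (raised) or 58 mm (flat) left along the stand's y than the front left corner dot; about 37 mm above the bench while raised, 27 mm when flat (nothing under it but the stand's slab)
- pad_front_right (a point): middle of the top of the orange finger pad (30 mm along the stand's x, 24 mm along its y) of the front right shim, 55 mm farther (raised) or 58 mm (flat) right along the stand's y than the front right corner dot; about 37 mm above the bench while raised, 27 mm when flat (nothing under it but the stand's slab)
- pad_back_left (a point): middle of the top of the orange finger pad (30 mm along the stand's x, 24 mm along its y) of the back left shim, 55 mm farther (raised) or 58 mm (flat) left along the stand's y than the back left corner dot; about 37 mm above the bench while raised, 27 mm when flat (nothing under it but the stand's slab)
- pad_back_right (a point): middle of the top of the orange finger pad (30 mm along the stand's x, 24 mm along its y) of the back right shim, 55 mm farther (raised) or 58 mm (flat) right along the stand's y than the back right corner dot; about 37 mm above the bench while raised, 27 mm when flat (nothing under it but the stand's slab)
- shim_front_left (a joint): angle of the front left shim, a steel rocker hinged about a pin along the stand's x that lies 30 mm from the middle of the pad: 0 = pad raised, 0.34 rad = flat, at its stop. Stiff: about 6 N straight down on the pad moves it, and it stays where it is left. Flat, its fork fills the gap under the plate next to the front left foot, so it lifts the corner level and holds it
- shim_front_right (a joint): angle of the front right shim, a steel rocker hinged about a pin along the stand's x that lies 30 mm from the middle of the pad: 0 = pad raised, 0.34 rad = flat, at its stop. Stiff: about 6 N straight down on the pad moves it, and it stays where it is left. Flat, its fork fills the gap under the plate next to the front right foot, so it lifts the corner level and holds it
- shim_back_left (a joint): angle of the back left shim, a steel rocker hinged about a pin along the stand's x that lies 30 mm from the middle of the pad: 0 = pad raised, 0.34 rad = flat, at its stop. Stiff: about 6 N straight down on the pad moves it, and it stays where it is left. Flat, its fork fills the gap under the plate next to the back left foot, so it lifts the corner level and holds it
- shim_back_right (a joint): angle of the back right shim, a steel rocker hinged about a pin along the stand's x that lies 30 mm from the middle of the pad: 0 = pad raised, 0.34 rad = flat, at its stop. Stiff: about 6 N straight down on the pad moves it, and it stays where it is left. Flat, its fork fills the gap under the plate next to the back right foot, so it lifts the corner level and holds it
- foot_front_left (a joint): how far the front left foot (18 mm wide, under the plate) has been pressed in, m: 0 = full height, 0.004 = sunk. Three feet are rigid and stay at 0; one, a different one each time and just like the others to look at, is worn: a push of about 4 N on the dot over it sinks it 4 mm, and it stays sunk, so that the plate rocks about the other diagonal
- foot_front_right (a joint): how far the front right foot (18 mm wide, under the plate) has been pressed in, m: 0 = full height, 0.004 = sunk. Three feet are rigid and stay at 0; one, a different one each time and just like the others to look at, is worn: a push of about 4 N on the dot over it sinks it 4 mm, and it stays sunk, so that the plate rocks about the other diagonal
- foot_back_left (a joint): how far the back left foot (18 mm wide, under the plate) has been pressed in, m: 0 = full height, 0.004 = sunk. Three feet are rigid and stay at 0; one, a different one each time and just like the others to look at, is worn: a push of about 4 N on the dot over it sinks it 4 mm, and it stays sunk, so that the plate rocks about the other diagonal
- foot_back_right (a joint): how far the back right foot (18 mm wide, under the plate) has been pressed in, m: 0 = full height, 0.004 = sunk. Three feet are rigid and stay at 0; one, a different one each time and just like the others to look at, is worn: a push of about 4 N on the dot over it sinks it 4 mm, and it stays sunk, so that the plate rocks about the other diagonal
- beaker: small clear glass beaker, 46 mm wide, 60 mm tall; a bystander; origin at the centre of its underside
- brown_vial: small brown vial with blue cap, 15 mm wide, 42 mm tall; a bystander; origin at the centre of its underside
- clear_vial: small clear vial with pale cap, 15 mm wide, 42 mm tall; a bystander; origin at the centre of its underside
- screwdriver: red-handled screwdriver 170 mm long, lying flat; a bystander; origin at the centre of its underside

How it is judged:
By the outcome, as a careful person would: the job done as asked, in the order asked, and still so for the second after the job is handed in, with the robot touching nothing.
It also fails if it takes over 51 s, if anything falls off the work surface, if the arm or the gripper's body presses on something with over 40 N, if the wrist force passes 120 N, or if a joint passes its speed limit or range.

## Working session

There is one attempt and no reset: what is moved stays moved. The work goes in short steps, Python scripts to look and compute and a tool call to move; the robot and the scene stay as the last step left them, time stands still between calls to the robot, and variables do not carry over. Pictures are saved under pics/ and viewed, and the job is handed in when it is done.

Besides the shell and the picture viewer there is one more tool, called after ">>>" by a JSON object that holds its "fn" and its "kwargs". drive_tool: Moves the arm, as the interface text tells. Shifts and turns lie within -1 to 1; 1 stands for 0.15 m of shift or 60 degrees of turn. Its arguments: {"type":"object","properties":{"moves":{"type":"array"},"fingers":{"type":"number"}},"required":["moves"]}

```bash
mkdir -p pics; python3 - <<'E'
from plant import sensors, vision, ticket, ctrl
import cv2,pickle
o=sensors.get_obs();print(o)
for n in ["scene","side","wrist"]:
    s=vision.snapshot(n);pickle.dump(s,open(f"pics/{n}0.pkl","wb"))
    cv2.imwrite(f"pics/{n}0.png",s["pixels"][:,:,::-1])
    print(n,s["fx"],s["cx"],s["cy"],s["k1"],s["R"],s["t"])
E
```

```text
{'clock': 0.0, 'joint_pos': array([-5.47684714e+01,  2.05923988e+01,  6.33309459e-01, -2.22308259e-02,
       -7.01335718e+01, -1.65079571e+01]), 'qvel': array([ 0.0200163 , -0.01083437,  0.06802882,  0.04756931, -0.00300415,
       -0.04001869]), 'tau': array([-3.73946577e-04, -5.82717812e+01,  2.93044442e+01,  6.99750245e+00,
        6.56617165e-03, -1.45724393e-04]), 'tool_pos': array([ 0.21652106, -0.63881778,  0.22560162]), 'orientation': array([-1.79993704e+02, -9.47804885e-02,  1.08715995e+02]), 'force': array([0.01716046, 0.11338926, 0.06226401]), 'moment': array([-0.05249257,  0.00182983,  0.05027112]), 'opening': 0.0874782385259249}
scene 481.19853905159755 314.3641622161021 203.79276004243184 -0.03702707921383751 [[-0.57987055 -0.81454359  0.01639746]
 [-0.57389635  0.3941035  -0.71786169]
 [ 0.57826734 -0.4256773  -0.69599261]] [0.24089347 0.33951888 0.96505027]
side 503.6431663944738 314.850583654098 197.68166093250977 -0.005110264093316051 [[ 0.01346169 -0.99972322 -0.01929441]
 [-0.63779664  0.00627607 -0.77017924]
 [ 0.77008716  0.02267382 -0.63753562]] [-0.039922    0.36909521  0.86915137]
wrist 315.31212741916914 321.5073855349887 199.44228373005905 -0.033176518602189745 [[-0.32089543  0.94711367  0.00134987]
 [ 0.91266511  0.30884224  0.26769172]
 [ 0.25311759  0.08713302 -0.96350367]] [ 0.67266975 -0.03398747  0.38990262]
```

View pics/scene0.png

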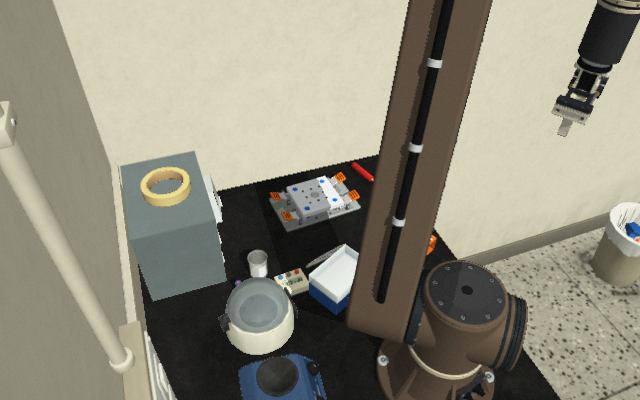

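View pics/side0.png

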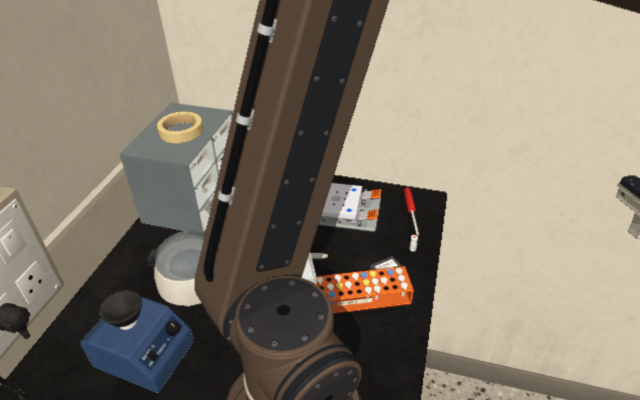

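View pics/wrist0.png

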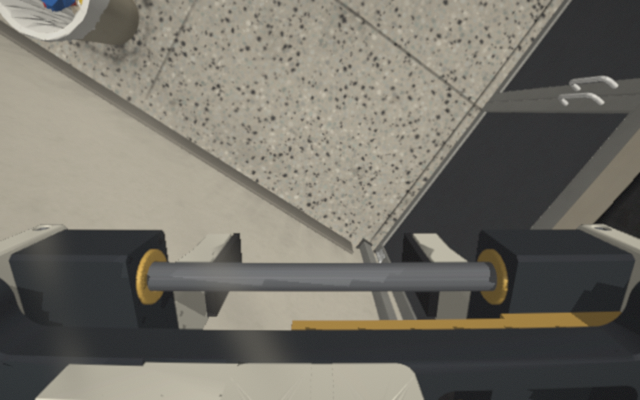

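The scene picture shows the stand around pixel (315,200), with all four orange pads. In the side picture the arm hides part of the stand. Next I'll measure the dots and pads in the scene view.

```bash
cat > h.py <<'E'
import numpy as np,cv2
def ray(s,uv):
    K=np.array([[s["fx"],0,s["cx"]],[0,s["fy"],s["cy"]],[0,0,1]],float)
    d=np.array([(uv[0]-s["cx"])/s["fx"],(uv[1]-s["cy"])/s["fy"]])
    n=d.copy()
    for _ in range(20): n=d/(1+s["k1"]*(n@n))
    R=np.array(s["R"]);t=np.array(s["t"])
    return -R.T@t, R.T@np.array([n[0],n[1],1])
def onz(s,uv,z):
    c,d=ray(s,uv); return c+d*(z-c[2])/d[2]
def proj(s,X):
    p=np.array(s["R"])@np.array(X)+np.array(s["t"]);n=p[:2]/p[2];n=n*(1+s["k1"]*(n@n))
    return np.array([n[0]*s["fx"]+s["cx"],n[1]*s["fy"]+s["cy"]])
def blobs(s,kind,box,amin=4):
    x0,y0,x1,y1=box
    hsv=cv2.cvtColor(s["pixels"],cv2.COLOR_RGB2HSV)
    m=cv2.inRange(hsv,*( ((105,110,60),(130,255,255)) if kind=="blue" else ((5,150,110),(18,255,255))))
    k=np.zeros_like(m);k[y0:y1,x0:x1]=m[y0:y1,x0:x1]
    n,l,st,c=cv2.connectedComponentsWithStats(k)
    return [(c[i].round(2),int(st[i,4]),st[i,:4].tolist()) for i in range(1,n) if st[i,4]>=amin]
E
python3 - <<'E'
from h import *
import pickle
for n,box in [("scene",(255,160,375,245)),("side",(310,175,400,240))]:
    s=pickle.load(open(f"pics/{n}0.pkl","rb"))
    x0,y0,x1,y1=box
    cv2.imwrite(f"pics/{n}0z.png",cv2.resize(s["pixels"][y0:y1,x0:x1,::-1],None,fx=6,fy=6,interpolation=cv2.INTER_CUBIC))
    for k,z in(("blue",.038),("orange",.037)):
        for c,a,b in blobs(s,k,box): print(n,k,c,a,b,onz(s,c,z).round(4))
E
```

```text
scene blue [321.36 180.91] 11 [320, 180, 4, 3] [ 0.5648 -0.1291  0.038 ]
scene blue [294.83 188.92] 12 [293, 188, 5, 3] [ 0.5788 -0.051   0.038 ]
scene blue [334.5 199.2] 10 [333, 198, 4, 3] [ 0.4863 -0.1149  0.038 ]
scene blue [306.69 208.  ] 13 [305, 207, 5, 3] [ 0.5007 -0.0356  0.038 ]
scene orange [340.03 176.77] 78 [334, 172, 12, 11] [ 0.5505 -0.1829  0.037 ]
scene orange [353.52 194.85] 85 [348, 190, 12, 11] [ 0.4718 -0.1676  0.037 ]
scene orange [275.27 195.79] 52 [270, 192, 12, 8] [0.5866 0.0062 0.037 ]
scene orange [286.38 215.82] 60 [281, 212, 12, 9] [0.5075 0.0225 0.037 ]
side blue [353.5 189.5] 8 [352, 189, 4, 2] [ 0.564 -0.131  0.038]
side blue [348.83 209.92] 12 [347, 209, 5, 3] [ 0.4853 -0.1162  0.038 ]
side orange [375.76 193.56] 80 [371, 189, 11, 10] [ 0.5484 -0.1861  0.037 ]
side orange [371.89 214.52] 79 [367, 210, 10, 10] [ 0.4693 -0.1706  0.037 ]
```

View pics/scene0z.png

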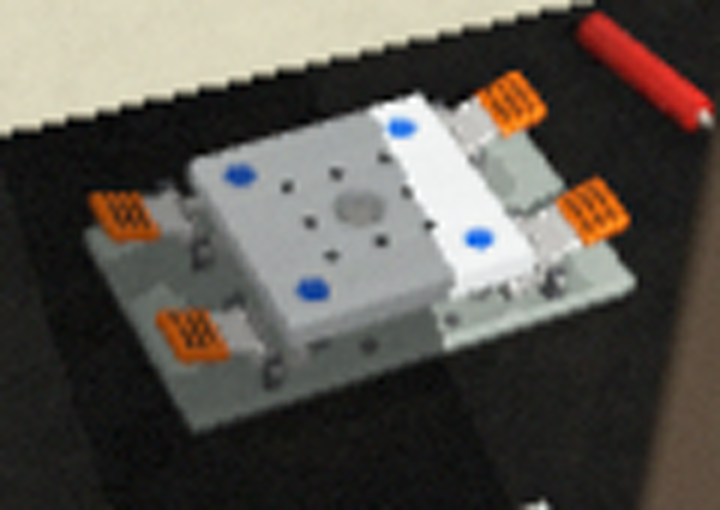

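View pics/side0z.png

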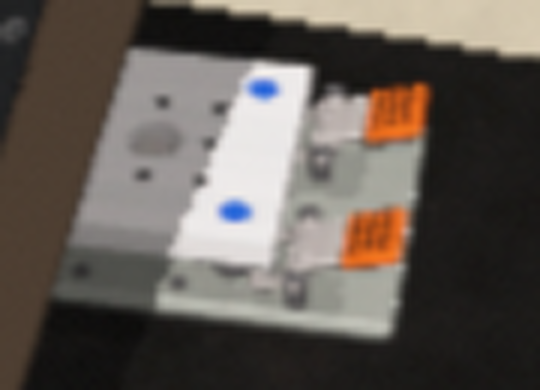

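```bash
python3 - <<'E'
from h import *
import pickle
s=pickle.load(open("pics/scene0.pkl","rb"))
for nm,uv in dict(cab_fr=(224,283),cab_br=(219,193),cab_fl=(152,296),bench_back=(300,172),bench_back2=(375,156),bench_back0=(222,189)).items():
    print(nm,onz(s,uv,0).round(3))
c,d=ray(s,(212,206)); 
# cabinet top right-front corner: height over ground point cab_fr approx
g=onz(s,(224,283),0);
for z in(.1,.15,.2,.25,.3,.35):print(z,proj(s,(g[0],g[1],z)).round(0))
w=onz(s,(300,172),0);print(onz(s,(259,258),.06).round(3),onz(s,(344,245),.06).round(3))
D={k:np.array(v) for k,v in dict(BR=(.5648,-.1291),BL=(.5788,-.0510),FR=(.4863,-.1149),FL=(.5007,-.0356)).items()}
ux=D["BR"]+D["BL"]-D["FR"]-D["FL"];uy=D["BL"]+D["FL"]-D["BR"]-D["FR"]
print(np.degrees(np.arctan2(ux[1],ux[0])),np.degrees(np.arctan2(-uy[0],uy[1])),sum(D.values())/4,np.linalg.norm(ux)/2,np.linalg.norm(uy)/2)
E
```

```text
cab_fr [ 0.437  0.242 -0.   ]
cab_br [0.719 0.109 0.   ]
cab_fl [0.498 0.394 0.   ]
bench_back [ 0.666 -0.127  0.   ]
bench_back2 [ 0.6   -0.358  0.   ]
bench_back0 [0.729 0.095 0.   ]
0.1 [219. 255.]
0.15 [216. 240.]
0.2 [213. 224.]
0.25 [209. 206.]
0.3 [206. 187.]
0.35 [202. 167.]
[0.411 0.159 0.06 ] [ 0.332 -0.024  0.06 ]
-10.703575953943293 -10.227948029964326 [ 0.53265 -0.08265] 0.07968644803227207 0.07997080717361803
```

>>> {"fn": "drive_tool", "kwargs": {"moves": [[0.2, 0.2, 0, 0, 0, 0.1], [0.4, 0.4, 0, 0, 0, 0.2], [0.6, 0.6, 0, 0, 0, 0.3], [0.8, 0.8, 0, 0, 0, 0.4], [1, 1, 0, 0, 0, 0.485], [1, 1, 0, 0, 0, 0.485]], "fingers": -1}}

```text
clock: 0.75
tool_pos: [0.312, -0.4453, 0.2265]
orientation: [180.0, -0.1, 79.6]
force: [0.5, -0.4, 0.1]
opening: 0.0451
```

>>> {"fn": "drive_tool", "kwargs": {"moves": [[0.25, 0.1, 0, 0, 0, 0], [0.5, 0.2, 0, 0, 0, 0], [0.75, 0.3, 0, 0, 0, 0], [1, 0.37, 0, 0, 0, 0], [1, 0.37, 0, 0, 0, 0]]}}

```text
clock: 1.25
tool_pos: [0.3951, -0.305, 0.2268]
orientation: [179.9, -0.1, 79.8]
force: [0.4, 0.0, 0.5]
opening: 0.0054
```

>>> {"fn": "drive_tool", "kwargs": {"moves": [[0.25, 0.1, 0, 0, 0, 0], [0.5, 0.2, 0, 0, 0, 0], [0.75, 0.3, 0, 0, 0, 0], [1, 0.37, 0, 0, 0, 0], [1, 0.37, 0, 0, 0, 0]]}}

```text
clock: 1.75
tool_pos: [0.4778, -0.1648, 0.227]
orientation: [179.9, -0.1, 80.0]
force: [-0.1, -0.3, -0.3]
opening: 0.0007
```

```bash
cat >> h.py <<'E'
from scipy.spatial.transform import Rotation as Ro
def go(target,rpy=None):
    from plant import sensors
    o=sensors.get_obs();R=Ro.from_euler('xyz',o["orientation"],degrees=True)
    d=R.inv().apply(np.array(target)-o["tool_pos"])/.15
    tr=(R.inv()*Ro.from_euler('xyz',rpy,degrees=True)).as_rotvec(degrees=True)/60 if rpy else 0
    print("clock",o["clock"],"tcp",o["tool_pos"].round(4),"rpy",o["orientation"].round(2),"F",o["force"].round(2),"op",round(o["opening"],4),"move",d.round(3),np.round(tr,3))
E
python3 - <<'E'
from h import *
from plant import vision
go((.486,-.115,.06),[180,0,79.6])
import pickle
for n in("scene","side","wrist"):
    s=vision.snapshot(n);pickle.dump(s,open(f"pics/{n}1.pkl","wb"));cv2.imwrite(f"pics/{n}1.png",s["pixels"][:,:,::-1])
    if n!="wrist":
        for k,z in(("blue",.038),("orange",.037)):
            for c,a,b in blobs(s,k,(255,150,400,245)): print(n,k,c,a,b,onz(s,c,z).round(4))
E
```

```text
clock 1.75 tcp [ 0.4778 -0.1648  0.227 ] rpy [ 1.7994e+02 -1.3000e-01  8.0040e+01] F [-0.08 -0.27 -0.35] op 0.0007 move [ 0.334 -0.005  1.114] [ 0.001 -0.002  0.007]
scene blue [321.29 180.57] 7 [320, 180, 4, 2] [ 0.566  -0.1298  0.038 ]
scene blue [294.5 188.5] 8 [293, 188, 4, 2] [ 0.5807 -0.0512  0.038 ]
scene blue [334.5 199.5] 8 [333, 199, 4, 2] [ 0.4854 -0.1142  0.038 ]
scene blue [306.83 207.92] 12 [305, 207, 5, 3] [ 0.5007 -0.0361  0.038 ]
scene orange [339.89 176.36] 73 [334, 172, 12, 10] [ 0.5521 -0.1836  0.037 ]
scene orange [353.49 194.45] 82 [348, 189, 12, 12] [ 0.4731 -0.1685  0.037 ]
scene orange [274.9  195.45] 67 [270, 192, 12, 8] [0.5882 0.0063 0.037 ]
scene orange [286.23 215.4 ] 70 [281, 212, 12, 8] [0.509 0.022 0.037]
side blue [322.2 186. ] 10 [321, 185, 4, 3] [ 0.5792 -0.0517  0.038 ]
side blue [353.5 189.5] 8 [352, 189, 4, 2] [ 0.564 -0.131  0.038]
side blue [316. 206.] 11 [314, 205, 5, 3] [ 0.5006 -0.0367  0.038 ]
side blue [348.83 209.92] 12 [347, 209, 5, 3] [ 0.4853 -0.1162  0.038 ]
side orange [300.82 184.68] 82 [296, 180, 11, 11] [0.5866 0.0034 0.037 ]
side orange [375.76 193.56] 80 [371, 189, 11, 10] [ 0.5484 -0.1861  0.037 ]
side orange [293.63 204.96] 84 [289, 200, 11, 11] [0.5062 0.0183 0.037 ]
side orange [371.89 214.52] 79 [367, 210, 10, 10] [ 0.4693 -0.1706  0.037 ]
```

View pics/scene1.png

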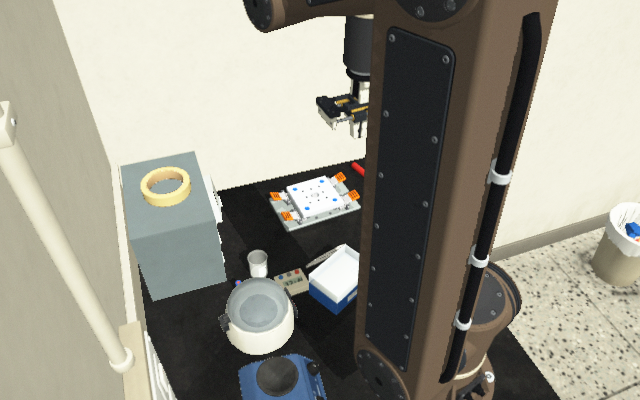

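View pics/wrist1.png

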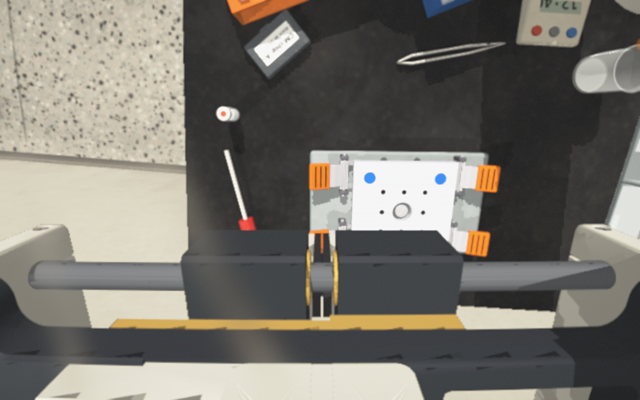

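View pics/side1.png

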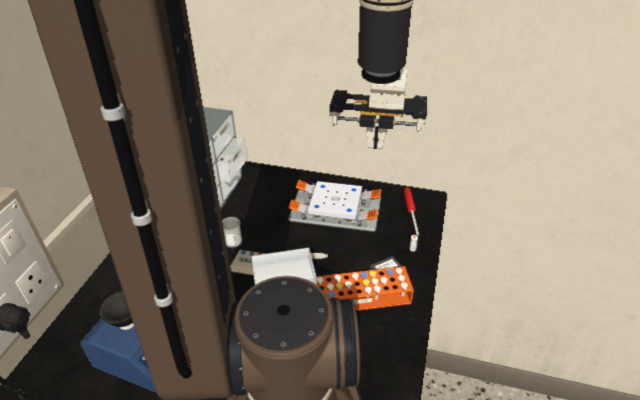

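Both views now show all four dots, and they agree to about 2 mm. The spacing is 80 mm, as stated. I'll move over the front right dot first.

>>> {"fn": "drive_tool", "kwargs": {"moves": [[0.17, 0, 0.1, 0, 0, 0], [0.33, 0, 0.35, 0, 0, 0], [0.33, 0, 0.6, 0, 0, 0], [0.33, 0, 0.85, 0, 0, 0.007], [0.33, 0, 1, 0, 0, 0.007], [0.33, 0, 1, 0, 0, 0.007]]}}

```text
clock: 2.5
tool_pos: [0.4819, -0.12, 0.0742]
orientation: [-179.7, -0.0, 79.3]
force: [-0.4, -0.9, 0.6]
opening: 0.0005
```

```bash
python3 - <<'E'
from h import *
go((.486,-.1155,.041),[180,0,79.6])
E
```

```text
clock 2.5 tcp [ 0.4819 -0.12    0.0742] rpy [-1.7966e+02 -1.0000e-02  7.9340e+01] F [-0.37 -0.9   0.63] op 0.0005 move [0.034 0.023 0.221] [-0.006 -0.    -0.004]
```

>>> {"fn": "drive_tool", "kwargs": {"moves": [[0.034, 0.023, 0.05, -0.006, 0, 0], [0.034, 0.023, 0.12, -0.006, 0, 0], [0.034, 0.023, 0.19, -0.006, 0, 0], [0.034, 0.023, 0.21, -0.006, 0, 0], [0.034, 0.023, 0.21, -0.006, 0, 0], [0.034, 0.023, 0.21, -0.006, 0, 0]]}}

```text
clock: 3.1
tool_pos: [0.4863, -0.1155, 0.0429]
orientation: [180.0, -0.0, 79.4]
force: [-0.4, 0.1, -0.4]
opening: 0.0003
```

```bash
python3 - <<'E'
from h import *
go((.486,-.1155,.038),[180,0,79.6])
E
```

```text
clock 3.1 tcp [ 0.4863 -0.1155  0.0429] rpy [ 1.7995e+02 -1.0000e-02  7.9350e+01] F [-0.38  0.05 -0.38] op 0.0003 move [-0.    -0.002  0.033] [ 0.001 -0.    -0.004]
```

>>> {"fn": "drive_tool", "kwargs": {"moves": [[0, 0, 0.01, 0, 0, 0], [0, 0, 0.02, 0, 0, 0], [0, 0, 0.027, 0, 0, 0], [0, 0, 0.033, 0, 0, 0], [0, 0, 0.04, 0, 0, 0], [0, 0, 0.04, 0, 0, 0]]}}

```text
clock: 3.7
tool_pos: [0.4864, -0.1155, 0.0382]
orientation: [179.9, -0.0, 79.4]
force: [-5.2, 2.4, 17.0]
opening: 0.0003
```

FR is rigid: 17 N at z = 38.2 mm with no sinking. Next is BR.

>>> {"fn": "drive_tool", "kwargs": {"moves": [[0, 0, -0.07, 0, 0, 0], [0, 0, -0.13, 0, 0, 0], [0, 0.2, -0.13, 0, 0, 0], [0, 0.4, -0.13, 0, 0, 0], [0, 0.532, -0.13, 0, 0, 0], [0, 0.532, -0.13, 0, 0, 0], [0, 0.532, -0.06, 0, 0, 0], [0, 0.532, -0.04, 0, 0, 0]]}}

```text
clock: 4.5
tool_pos: [0.5632, -0.1301, 0.043]
orientation: [-180.0, 0.0, 79.4]
force: [-0.9, 0.1, -0.8]
opening: 0.0003
```

```bash
python3 - <<'E'
from h import *
go((.565,-.130,.038),[180,0,79.6])
E
```

```text
clock 4.5 tcp [ 0.5632 -0.1301  0.043 ] rpy [-1.7995e+02  1.0000e-02  7.9360e+01] F [-0.93  0.08 -0.8 ] op 0.0003 move [0.003 0.012 0.033] [-0.001  0.    -0.004]
```

>>> {"fn": "drive_tool", "kwargs": {"moves": [[0.003, 0.01, 0, 0, 0, 0], [0.003, 0.01, 0.01, 0, 0, 0], [0.003, 0.01, 0.02, 0, 0, 0], [0.003, 0.01, 0.027, 0, 0, 0], [0.003, 0.01, 0.033, 0, 0, 0], [0.003, 0.01, 0.04, 0, 0, 0], [0.003, 0.01, 0.04, 0, 0, 0]]}}

```text
clock: 5.2
tool_pos: [0.5648, -0.1299, 0.0382]
orientation: [-180.0, 0.0, 79.4]
force: [-4.1, 2.2, 11.2]
opening: 0.0005
```

BR is rigid too: 11 N at 38.2 mm. BL next.

>>> {"fn": "drive_tool", "kwargs": {"moves": [[0, 0, -0.07, 0, 0, 0], [0, 0, -0.13, 0, 0, 0], [0.2, 0, -0.13, 0, 0, 0], [0.4, 0, -0.13, 0, 0, 0], [0.53, 0, -0.13, 0, 0, 0], [0.53, 0, -0.13, 0, 0, 0], [0.53, 0, -0.06, 0, 0, 0], [0.53, 0, -0.04, 0, 0, 0]]}}

```text
clock: 6.0
tool_pos: [0.5786, -0.0524, 0.0431]
orientation: [-179.9, 0.0, 79.3]
force: [-0.6, -0.7, -0.3]
opening: 0.0005
```

```bash
python3 - <<'E'
from h import *
go((.5795,-.0515,.038),[180,0,79.6])
E
```

```text
clock 6.0 tcp [ 0.5786 -0.0524  0.0431] rpy [-1.799e+02  3.000e-02  7.935e+01] F [-0.59 -0.68 -0.28] op 0.0005 move [0.007 0.005 0.034] [-0.002  0.    -0.004]
```

>>> {"fn": "drive_tool", "kwargs": {"moves": [[0.005, 0.005, 0, 0, 0, 0], [0.005, 0.005, 0.01, 0, 0, 0], [0.005, 0.005, 0.02, 0, 0, 0], [0.005, 0.005, 0.027, 0, 0, 0], [0.005, 0.005, 0.033, 0, 0, 0], [0.005, 0.005, 0.04, 0, 0, 0], [0.005, 0.005, 0.04, 0, 0, 0]]}}

```text
clock: 6.7
tool_pos: [0.5796, -0.0518, 0.0373]
orientation: [-179.9, 0.0, 79.4]
force: [0.7, -0.7, 1.9]
opening: 0.0002
```

BL gives way: only 1.9 N at 37.3 mm. I'll press it right down.

>>> {"fn": "drive_tool", "kwargs": {"moves": [[0, 0, 0.007, 0, 0, 0], [0, 0, 0.013, 0, 0, 0], [0, 0, 0.02, 0, 0, 0], [0, 0, 0.027, 0, 0, 0], [0, 0, 0.03, 0, 0, 0], [0, 0, 0.03, 0, 0, 0]]}}

```text
clock: 7.3
tool_pos: [0.5803, -0.0516, 0.0345]
orientation: [180.0, 0.0, 79.4]
force: [-4.5, 2.4, 17.8]
opening: 0.0
```

>>> {"fn": "drive_tool", "kwargs": {"moves": [[0, 0, -0.07, 0, 0, 0], [0, 0, -0.16, 0, 0, 0], [0.15, 0, -0.2, 0, 0, 0], [0.3, 0, -0.2, 0, 0, 0], [0.385, 0, -0.2, 0, 0, 0], [0.385, 0, -0.2, 0, 0, 0]]}}

```text
clock: 7.9
tool_pos: [0.5912, 0.0065, 0.0648]
orientation: [180.0, -0.0, 79.5]
force: [-0.0, -0.6, -0.2]
opening: 0.0005
```

```bash
python3 - <<'E'
from h import *
from plant import vision
go((.5887,.0060,.042),[180,0,79.6])
import pickle
for n in("scene","side"):
    s=vision.snapshot(n);pickle.dump(s,open(f"pics/{n}2.pkl","wb"))
    x0,y0,x1,y1=(250,130,400,245);cv2.imwrite(f"pics/{n}2.png",cv2.resize(s["pixels"][y0:y1,x0:x1,::-1],None,fx=5,fy=5,interpolation=cv2.INTER_CUBIC))
E
```

```text
clock 7.9 tcp [0.5912 0.0065 0.0648] rpy [179.97  -0.    79.5 ] F [-0.02 -0.64 -0.24] op 0.0005 move [-0.006 -0.016  0.152] [ 0.001 -0.    -0.002]
```

View pics/scene2.png

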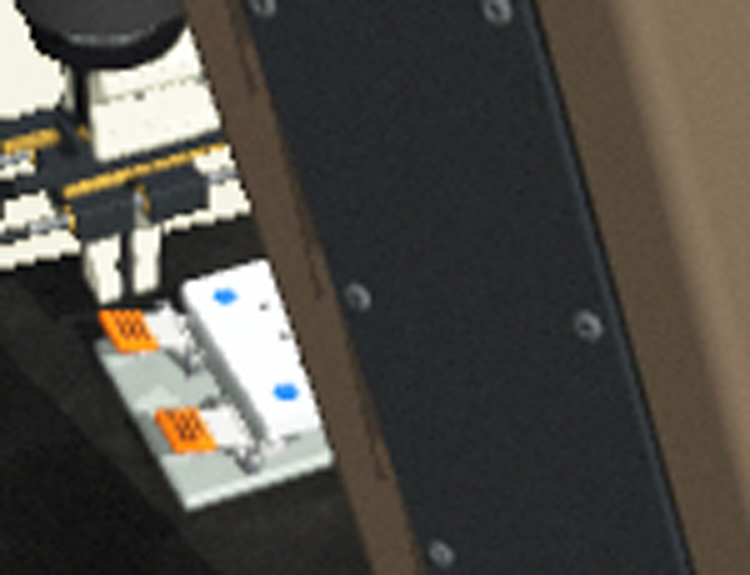

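View pics/side2.png

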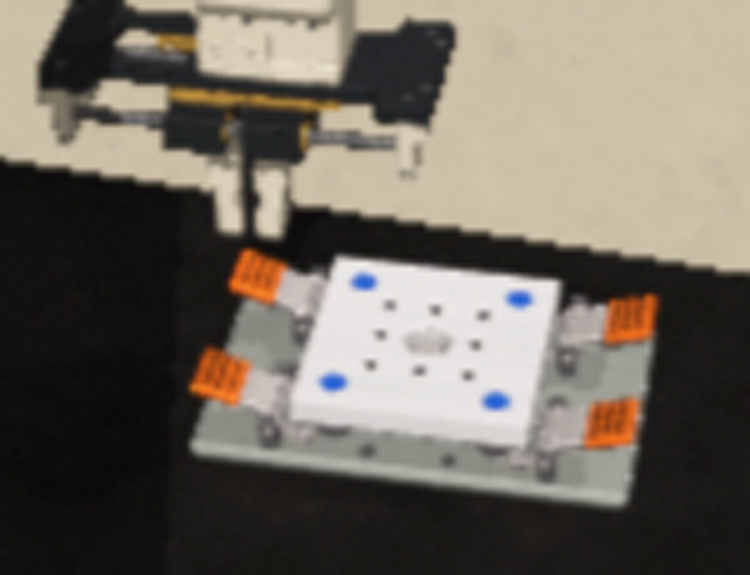

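Pad and fingertips line up in both views (pad around (275,195) in the scene picture). The fingertips are just above it, so I'll press down now.

>>> {"fn": "drive_tool", "kwargs": {"moves": [[-0.006, -0.015, 0.03, 0, 0, 0], [-0.006, -0.015, 0.08, 0, 0, 0], [-0.006, -0.015, 0.12, 0, 0, 0], [-0.006, -0.015, 0.15, 0, 0, 0], [-0.006, -0.015, 0.17, 0, 0, 0], [-0.006, -0.015, 0.19, 0, 0, 0], [-0.006, -0.015, 0.2, 0, 0, 0]]}}

```text
clock: 8.7
tool_pos: [0.5887, 0.005, 0.0347]
orientation: [180.0, -0.0, 79.5]
force: [-1.8, 2.7, 4.6]
opening: 0.0004
```

>>> {"fn": "drive_tool", "kwargs": {"moves": [[0, 0.002, 0.013, 0, 0, 0], [0, 0.002, 0.025, 0, 0, 0], [0, 0.002, 0.035, 0, 0, 0], [0, 0.002, 0.045, 0, 0, 0], [0, 0.002, 0.052, 0, 0, 0], [0, 0.002, 0.052, 0, 0, 0]]}}

```text
clock: 9.3
tool_pos: [0.5897, 0.0055, 0.0272]
orientation: [179.9, -0.0, 79.5]
force: [-1.1, 2.2, 3.6]
opening: 0.0007
```

>>> {"fn": "drive_tool", "kwargs": {"moves": [[0, 0, 0.007, 0, 0, 0], [0, 0, 0.013, 0, 0, 0], [0, 0, 0.017, 0, 0, 0], [0, 0, 0.017, 0, 0, 0]]}}

```text
clock: 9.7
tool_pos: [0.5899, 0.0056, 0.0266]
orientation: [179.8, -0.0, 79.5]
force: [-7.3, 2.4, 19.3]
opening: 0.0003
```

>>> {"fn": "drive_tool", "kwargs": {"moves": [[0, 0, 0.02, 0, 0, 0], [0, 0, 0.02, 0, 0, 0]]}}

```text
clock: 9.9
tool_pos: [0.59, 0.0056, 0.0263]
orientation: [179.8, -0.0, 79.6]
force: [-10.5, 2.7, 28.7]
opening: 0.0008
```

>>> {"fn": "drive_tool", "kwargs": {"moves": [[0, 0, -0.05, 0, 0, 0], [0, 0, -0.15, 0, 0, 0], [0, 0, -0.4, 0, 0, 0], [0, 0, -0.7, 0, 0, 0], [0, 0, -1, 0, 0, 0], [0, 0, -1, 0, 0, 0], [0, 0, -1, 0, 0, 0]]}}

```text
clock: 10.6
tool_pos: [0.5899, 0.0056, 0.1775]
orientation: [179.7, -0.1, 79.6]
force: [0.0, -0.2, -0.5]
opening: 0.0003
```

```bash
python3 - <<'E'
from h import *
from plant import vision
go((.5,-.2,.22))
import pickle
for n in("side","scene","wrist"):
    s=vision.snapshot(n);pickle.dump(s,open(f"pics/{n}3.pkl","wb"))
    if n=="wrist": cv2.imwrite("pics/wrist3.png",s["pixels"][:,:,::-1]);continue
    x0,y0,x1,y1=(250,130,400,245);cv2.imwrite(f"pics/{n}3.png",cv2.resize(s["pixels"][y0:y1,x0:x1,::-1],None,fx=5,fy=5,interpolation=cv2.INTER_CUBIC))
    for k,z in(("blue",.038),("orange",.037)):
        for c,a,b in blobs(s,k,(255,150,400,245)): print(n,k,c,a,b,onz(s,c,z).round(4))
E
```

```text
clock 10.6 tcp [0.5899 0.0056 0.1775] rpy [ 1.7966e+02 -1.3000e-01  7.9560e+01] F [ 0.   -0.23 -0.46] op 0.0003 move [-1.456 -0.339 -0.288] 0
side blue [322.2 186. ] 10 [321, 185, 4, 3] [ 0.5792 -0.0517  0.038 ]
side blue [353.5 189.5] 8 [352, 189, 4, 2] [ 0.564 -0.131  0.038]
side blue [316. 206.] 11 [314, 205, 5, 3] [ 0.5006 -0.0367  0.038 ]
side blue [348.83 209.92] 12 [347, 209, 5, 3] [ 0.4853 -0.1162  0.038 ]
side orange [300.  187.9] 79 [295, 184, 11, 9] [0.5733 0.005  0.037 ]
side orange [375.7  193.61] 79 [371, 189, 10, 10] [ 0.5482 -0.186   0.037 ]
side orange [293.44 204.9 ] 89 [288, 200, 12, 11] [0.5064 0.0187 0.037 ]
side orange [371.95 214.48] 80 [367, 210, 11, 10] [ 0.4694 -0.1708  0.037 ]
scene blue [321.29 180.57] 7 [320, 180, 4, 2] [ 0.566  -0.1298  0.038 ]
scene blue [294.29 188.57] 7 [293, 188, 4, 2] [ 0.5808 -0.0506  0.038 ]
scene blue [334.7 199.2] 10 [333, 198, 4, 3] [ 0.486  -0.1153  0.038 ]
scene blue [306.64 207.91] 11 [305, 207, 4, 3] [ 0.501  -0.0357  0.038 ]
scene orange [274.25 198.31] 72 [269, 194, 12, 10] [0.5798 0.0136 0.037 ]
scene orange [286.27 215.53] 73 [281, 212, 12, 9] [0.5085 0.0222 0.037 ]
```

View pics/side3.png

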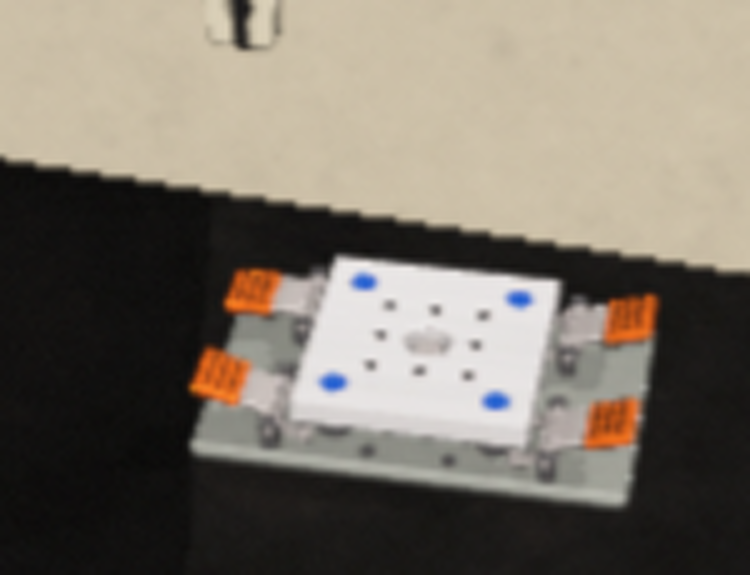

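View pics/scene3.png

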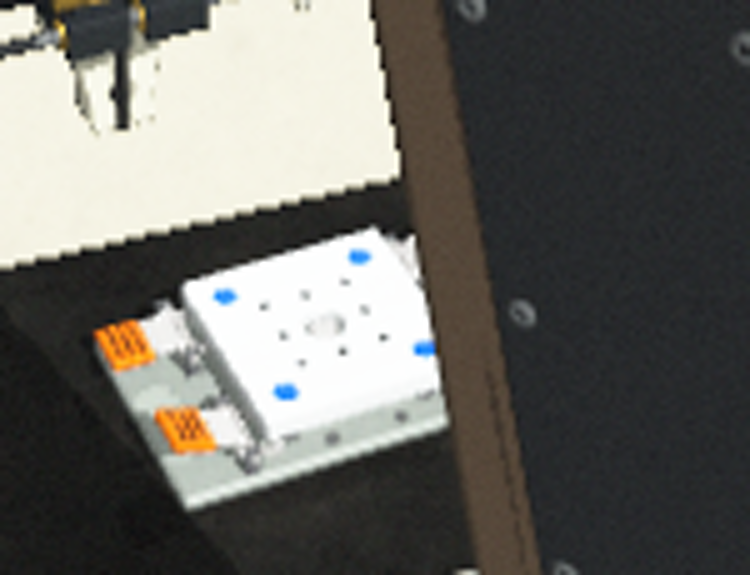

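```bash
python3 - <<'E'
from h import *
import pickle
a=pickle.load(open("pics/side3.pkl","rb"));b=pickle.load(open("pics/scene3.pkl","rb"))
for n,u,v in(("BLpad",(300,187.9),(274.25,198.31)),("FLpad",(293.44,204.9),(286.27,215.53)),("BLdot",(322.2,186),(294.29,188.57))):
    c1,d1=ray(a,u);c2,d2=ray(b,v)
    k=np.linalg.lstsq(np.c_[d1,-d2],c2-c1,rcond=None)[0];p,q=c1+k[0]*d1,c2+k[1]*d2
    print(n,((p+q)/2).round(4),np.linalg.norm(p-q).round(4))
from plant import sensors,ticket
print(sensors.get_obs()["force"],np.abs(sensors.get_obs()["qvel"]).max());print(ticket.close_job())
E
```

```text
BLpad [0.5929 0.0061 0.0221] 0.0011
FLpad [0.5133 0.0193 0.0313] 0.0001
BLdot [ 0.5826 -0.0518  0.0357] 0.0006
[ 0.19922498 -0.15194455 -0.27233803] 0.5016870444527186
the job is handed in; nothing more can be done
None
```

The worn foot was at the back left corner. I pressed the back left shim flat, left the other three up, and handed the job in at about 11 s.

- **Finding the corner:** With closed fingertips I pressed front right (17 N) and back right (11 N). Both stayed at 38.2 mm. Back left gave way at low force and stopped at 34.5 mm under 18 N, so I did not press front left.
- **Pressing the shim:** The pad went down to its stop, with the fingertips at 26.3 mm under 29 N. The fingers then rose straight up to 178 mm, and the tool force read about zero.
- **Final pictures:** The back left pad lies flat and the other two pads I could measure in the last pictures had not moved by more than a pixel in the side view. The fourth was also unchanged there. All four dots are where they began, to within about 1 mm, so the plate is level and unshifted.
- **Disagreement:** Finding heights from the two cameras put points 2 to 6 mm too low: 22 mm for the flat pad, 31 mm for a raised one and 36 mm for the dot. That is a camera bias. The 9 mm difference between flat and raised pads matches the expected 10 mm, and the fingertip height confirms it.
- **Not checked:** I did not compare the beaker, vials and screwdriver before and after. I saw no unexpected contact force.

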